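# Show the apprentice the shade without a cap, and the caps for it

### The arm

A 6-joint arm with a two-finger parallel gripper is mounted at the origin on the work surface. World frame = base frame: x ahead of the robot, y to its left, z up, the work surface at z = 0. Lengths are in m, angles in degrees, forces in N, time in s.
With the tool pointing down it reaches from about 0.35 to 0.775 m from the base axis. Payload 5.5 kg.
Tool frame: the origin (TCP) lies midway between the tips of the shut fingers; the grasp point (between the pads) lies 19 mm behind it; x points along the fingers, z is the direction in which the jaws open and shut, and the axes are right-handed (so a half turn about x gives the same grasp; the last joint's range is limited). The gripper opens to 85 mm and grips with 20 to 120 N. Pads are 22 mm wide; open, the fingers measure 114 mm over their backs; the gripper's body (76 mm by 85 mm) begins 54 mm behind the grasp point. The pads swing forward as they close: fully open they stand 13 mm farther back than shut.
Start: joints at [-72.8, 17.945, 2.641, 74.691, 0, 82.002], TCP at [0.245, -0.52, 0.231] pointing down, gripper open.
Joint ranges: [-158.12, 158.12], [-49.38, 96.58], [-58.88, 72.47], [-126.05, 133.96], [-84.25, 85.87], [-180, 180]. Speed limits (degrees/s): [147.25, 147.25, 180, 180, 180, 180].

### API

Orientations are given as [roll, pitch, yaw] about the fixed x, y, z axes, in that order (R = Rz(yaw) Ry(pitch) Rx(roll)).
In Python, from bench import readout, imaging, robot gives the robot as it stands.
- The arm moves only by the tool servo_tool, never from a script. Its argument "plan" is a list of rows, each an object with "travel": the shift along the world's x, y, z in units of 25 mm (1.0 is 25 mm), a list of three; "rot": the turn, a rotation vector about the world's x, y, z in units of 5 degrees (1.0 is 5 degrees), a list of three. In form: [{"travel": [tx, ty, tz], "rot": [rx, ry, rz]}, ...]. A call has 1 to 20 rows; each row shifts and turns the commanded pose from where the row before left it; what a row does not reach is not made up. A row lasts 1/10 s, in which the tool goes at most 50 mm and 8.59 degrees, less where a joint would pass 70% of its speed; a pose out of reach is approached as far as the arm can. A call is refused whole if a number of a shift passes 1 or a number of a turn 1, either way. A call with a gripper value outside its range is refused whole. "hand" is the closure in counts, from 0 (fully open) to 255 (shut), set as the call begins (left out, the last holds). The fingers move at their own pace and stop on an object; "squeeze" is the grip in N (left out, the last holds). Time passes only in rows, so rows that do not move let the fingers close. It gives the time, the measured TCP pose, the force and the opening at its end, in the units of the state.
- readout.sense(): the state, without advancing time (a new reading comes with each control period).
- imaging.get_image(name): name is "scene" or "top" or "wrist"; returns the picture (480x640x3 uint8, red, green, blue); there is no depth.
- imaging.get_calibration(name): a dict with "K" (3x3 intrinsics, pixels), "pose" (4x4, takes a point from camera to world coordinates). Camera axes: x right, y up, looking along -z (the intrinsics and any distortion apply to the point x, -y, -z); pixel columns grow to the right and rows downward; lengths in m; the calibration is good to about 2 mm. A picture is of the moment at which its call begins: read the wrist's pose just before it. get_calibration takes no time and is no camera call; for the wrist camera it gives the pose at the moment of the call.
- robot.job_done(): hands the job in, once; it reports no verdict.
The state is a dict: "t": time; "q": joint angles; "joint_vel": joint speeds; "tau": joint torques, N m; "eef_pos": TCP position; "tcp_rot": TCP orientation; "wrist_force": force on the tool from outside, world axes, zero at the start; "moment": the same for the moment, N m; "width": finger opening in m.
Only numpy, scipy, OpenCV 4.12 (cv2) and the standard library are available. Lean on these libraries where they do the work, as an engineer would, in place of code of your own. Each camera call takes 0.05 s, during which the arm holds its last target.

### The job

Light the mat by pressing the red button on the bench lamp's base fully down with a fingertip and letting it go, then show the apprentice the next job: point straight down at the open collar of the one brass shade on the mat that lacks its cap, fingertips one to four centimetres above it, and stay there two seconds without touching. Then point down in the same way at the middle of the bin of brass caps and finish while still pointing there. Do not touch the shades or bins, leave everything else in its place, and pass well above the other shades and bins so that you point at none of them.

Things in the scene. Friction and masses are not known exactly. Their poses are not given: they have to be found in the camera images.
- lamp: Fixed bench lamp left of the mat. Origin: centre of the base's underside. Grey round base 170 mm across, 18 high; brass post at +55 mm in its x, 311 tall; cross-arm along +x at 298 height; brass cone shade on it at +165 mm in x, mouth turned down to its -y, spanning 190 to 380 mm height. The button is at -50 mm in x, nothing above it.
- lamp_switch (a joint): Travel of the lamp's red push button in metres: 0 = up, 0.005 = fully down. A spring brings it back; it yields from about 1.2 N and is fully down at about 4 N.
- lamp_switch_top (a point): Centre of the top face of the red push button (26 mm across, in a dark steel housing 42 mm across), 39 mm above the bench when up. It is pressed straight down, 5 mm; its top stands 9 mm proud of the housing.
- mat: Cork mat 300 x 300 x 3 mm, fixed flat on the bench in the middle, on which the four shades stand in a square of about 160 mm. Origin: centre of its underside.
- shade_bare: The incomplete shade: a spun-brass cone lampshade like the others but without its cap, so that its collar is open on top with a dark hole. 120 mm across at the foot, 42 mm across at the collar, 152 mm tall, 42 mm lower than its neighbours. Stands on its mouth on the mat, loose, about 0.24 kg. Origin: centre of its foot, z up.
- shade_bare_top (a point): Centre of the open collar of the shade that lacks its cap, level with the collar's rim, 152 mm above its foot: the spot to point at.
- shade_a: A finished spun-brass cone lampshade with its turned brass cap, standing on its mouth on the cork mat: 120 mm across at the foot, 42 mm at the collar, 194 mm tall with the cap (50 mm across, 24 mm at its tip). Loose, about 0.3 kg. Origin: centre of its foot, z up. Not to be pointed at or touched.
- shade_b: A finished spun-brass cone lampshade with its turned brass cap, standing on its mouth on the cork mat: 120 mm across at the foot, 42 mm at the collar, 194 mm tall with the cap (50 mm across, 24 mm at its tip). Loose, about 0.3 kg. Origin: centre of its foot, z up. Not to be pointed at or touched.
- shade_c: A finished spun-brass cone lampshade with its turned brass cap, standing on its mouth on the cork mat: 120 mm across at the foot, 42 mm at the collar, 194 mm tall with the cap (50 mm across, 24 mm at its tip). Loose, about 0.3 kg. Origin: centre of its foot, z up. Not to be pointed at or touched.
- shade_a_top (a point): Tip of the cap of shade_a, 194 mm above its foot.
- shade_b_top (a point): Tip of the cap of shade_b, 194 mm above its foot.
- shade_c_top (a point): Tip of the cap of shade_c, 194 mm above its foot.
- carrier: Plywood board 315 x 115 x 10 mm, fixed at the right of the mat, carrying the three bins in a row along its long (x) side, 100 mm apart. Origin: centre of its underside.
- bin_caps: Open grey plastic bin 96 x 106 x 50 mm (walls 3 mm) on the carrier, holding turned brass caps (50 mm across, 42 mm tall), which reach at most 3 mm over its rim: the bin to point at. Origin: centre of its underside.
- bin_caps_mouth (a point): Centre of the mouth of the bin of brass caps, level with its rim, 60 mm above the bench: the spot to point at.
- bin_holders: Open grey plastic bin of the same size (96 x 106 x 50 mm) on the carrier, holding white porcelain lampholders. Not to be pointed at or touched.
- bin_holders_mouth (a point): Centre of the mouth of the bin of porcelain lampholders, level with its rim.
- bin_rings: Open grey plastic bin of the same size (96 x 106 x 50 mm) on the carrier, holding stacks of black plastic shade rings. Not to be pointed at or touched.
- bin_rings_mouth (a point): Centre of the mouth of the bin of black rings, level with its rim.
- polish: Jar of metal polish, 62 mm across, 75 mm tall, loose, beyond the mat. Origin: centre of its underside.
- screwdriver: Screwdriver lying loose on the bench beyond the mat. Origin at its underside.
- brush: Bench brush lying loose beyond the mat. Origin at its underside.
There are look-alikes about, which are no part of the job. Leave any blue look-alike of the shade_bare alone.

How it is judged (in metres and radians):
On the way, in this order (a step that is already met when the one before it is completed fails the run):
1. the lamp's button is pressed fully down by the fingers (value of joint lamp_switch above 0.004 m and contact force between the fingers and lamp above 0.5 N), for 0.05 s.
2. the button let go, the point between the pads dwells 1.8 s within 30 mm sideways of the open collar's centre and 12 to 80 mm above it (horizontal distance between the grasp point and shade_bare_top below 0.03 m and z of the grasp point in the frame of shade_bare_top between 0.012 and 0.08 m and value of joint lamp_switch below 0.001 m), for 1.8 s.
At the end, for the whole second after the job is handed in: The tool is held over the bin of brass caps: the point between the finger pads (19 mm behind the shut tips) within 45 mm of the mouth's centre along each side of the bin and 12 to 80 mm above its rim. The button is up and all four shades stand upright within 6 mm of where they stood (x of the grasp point in the frame of bin_caps_mouth between -0.045 and 0.045 m and y of the grasp point in the frame of bin_caps_mouth between -0.045 and 0.045 m and z of the grasp point in the frame of bin_caps_mouth between 0.012 and 0.08 m and value of joint lamp_switch below 0.001 m and distance of each of shade_bare, shade_a, shade_b, shade_c from where it was at the start of the episode below 0.006 m and angle between each of shade_bare, shade_a, shade_b, shade_c's own z axis and vertical below 0.05 rad); the robot touches nothing.
It fails at once if a shade is touched (contact force between any of the fingers, the arm and shade_bare above 0.3 N or contact force between any of the fingers, the arm and shade_a above 0.3 N or contact force between any of the fingers, the arm and shade_b above 0.3 N or contact force between any of the fingers, the arm and shade_c above 0.3 N).
It fails at once if a bin or its carrier is touched (contact force between any of the fingers, the arm and bin_caps above 0.3 N or contact force between any of the fingers, the arm and bin_holders above 0.3 N or contact force between any of the fingers, the arm and bin_rings above 0.3 N or contact force between any of the fingers, the arm and carrier above 0.3 N).
It fails at once if another shade is pointed at (tool point directly over its cap, fingertips less than about 3 cm above) ((horizontal distance between the grasp point and shade_a_top below 0.025 m and z of the grasp point in the frame of shade_a_top below 0.05 m) or (horizontal distance between the grasp point and shade_b_top below 0.025 m and z of the grasp point in the frame of shade_b_top below 0.05 m) or (horizontal distance between the grasp point and shade_c_top below 0.025 m and z of the grasp point in the frame of shade_c_top below 0.05 m)).
It fails at once if another bin is pointed at (tool point over its mouth, fingertips less than about 3 cm above) ((x of the grasp point in the frame of bin_holders_mouth between -0.035 and 0.035 m and y of the grasp point in the frame of bin_holders_mouth between -0.035 and 0.035 m and z of the grasp point in the frame of bin_holders_mouth between -0.05 and 0.05 m) or (x of the grasp point in the frame of bin_rings_mouth between -0.035 and 0.035 m and y of the grasp point in the frame of bin_rings_mouth between -0.035 and 0.035 m and z of the grasp point in the frame of bin_rings_mouth between -0.05 and 0.05 m)).
It fails at once if a shade or a bystander is moved, lifted or tipped (distance of any of shade_bare, shade_a, shade_b, shade_c, polish, screwdriver, brush from where it was at the start of the episode above 0.01 m).
It also fails if it takes over 54 s, if anything falls off the work surface, if the arm or the gripper's body presses on something with over 40 N, if the wrist force passes 120 N, or if a joint passes its speed limit or range.

## Working session

There is one attempt and no reset: what is moved stays moved. The work goes in short steps, Python scripts to look and compute and a tool call to move; the robot and the scene stay as the last step left them, time stands still between calls to the robot, and variables do not carry over. Pictures are saved under pics/ and viewed, and the job is handed in when it is done.

Besides the shell and the picture viewer there is one more tool, called after "Request:" as name(argument=value, ...), one argument or row to a line, values as JSON. servo_tool: Moves the arm, as the interface text tells. Its arguments: {"type":"object","properties":{"plan":{"type":"array","items":{"type":"object","properties":{"travel":{"type":"array","items":{"type":"number"}},"rot":{"type":"array","items":{"type":"number"}}}}},"hand":{"type":"number"},"squeeze":{"type":"number"}},"required":["plan"]}

```bash
mkdir -p pics
python3 - <<'E'
from bench import readout, imaging, robot
import cv2, numpy as np
print(readout.sense())
for n in ["scene","top","wrist"]:
    c=imaging.get_calibration(n); print(n,np.round(c["K"],1).tolist(),np.round(c["pose"],3).tolist(),[k for k in c])
    im=imaging.get_image(n); cv2.imwrite(f"pics/{n}0.png",im[:,:,::-1])
E
```

```text
{'t': 0.0, 'q': array([-7.27993322e+01,  1.79924413e+01,  2.57559206e+00,  7.46903485e+01,
       -5.62348714e-05,  8.20023257e+01]), 'joint_vel': array([ 0.08379126,  0.10316229, -0.02440189,  0.07473988,  0.0114238 ,
       -0.12949722]), 'tau': array([ 3.19858664e-04, -4.80622315e+01,  2.98536783e+01,  1.91583694e-02,
       -1.81332039e-04, -1.24338428e-05]), 'eef_pos': array([ 0.24465093, -0.51978094,  0.23038274]), 'tcp_rot': array([172.03238243,  89.89280225, 107.23072462]), 'wrist_force': array([ 0.24844288,  0.59649204, -0.37225924]), 'moment': array([-0.00445452, -0.03060444,  0.05962805]), 'width': 0.0854584971071662}
scene [[516.5, 0.0, 324.2], [0.0, 516.5, 237.2], [0.0, 0.0, 1.0]] [[0.466, -0.539, 0.701, 1.416], [0.885, 0.279, -0.374, -0.415], [0.006, 0.795, 0.607, 0.944], [0.0, 0.0, 0.0, 1.0]] ['K', 'pose']
top [[521.5, 0.0, 319.3], [0.0, 521.5, 233.3], [0.0, 0.0, 1.0]] [[0.009, 0.998, -0.069, 0.407], [-1.0, 0.009, -0.009, 0.051], [-0.009, 0.069, 0.998, 1.621], [0.0, 0.0, 0.0, 1.0]] ['K', 'pose']
wrist [[334.4, 0.0, 320.7], [0.0, 334.4, 232.7], [0.0, 0.0, 1.0]] [[0.427, 0.859, 0.283, 0.318], [-0.904, 0.406, 0.132, -0.487], [-0.001, -0.313, 0.95, 0.373], [0.0, 0.0, 0.0, 1.0]] ['K', 'pose']
```

View pics/scene0.png

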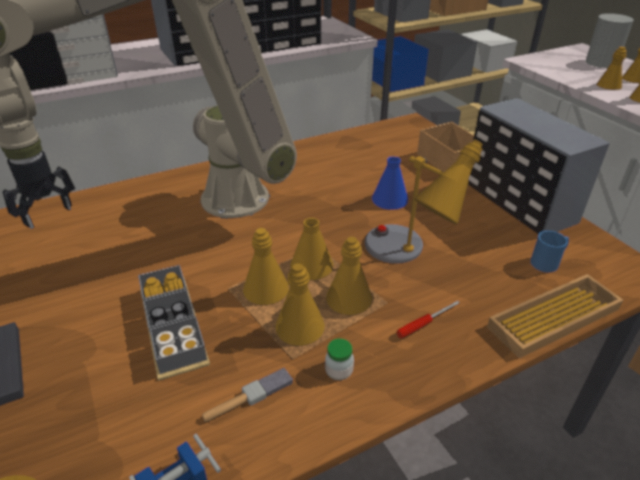

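View pics/top0.png

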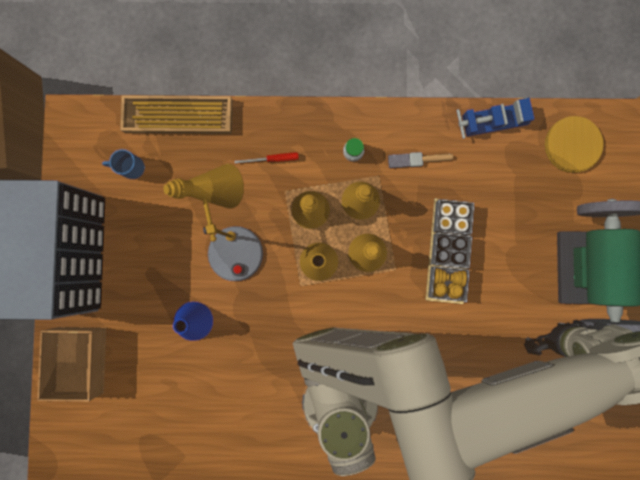

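View pics/wrist0.png

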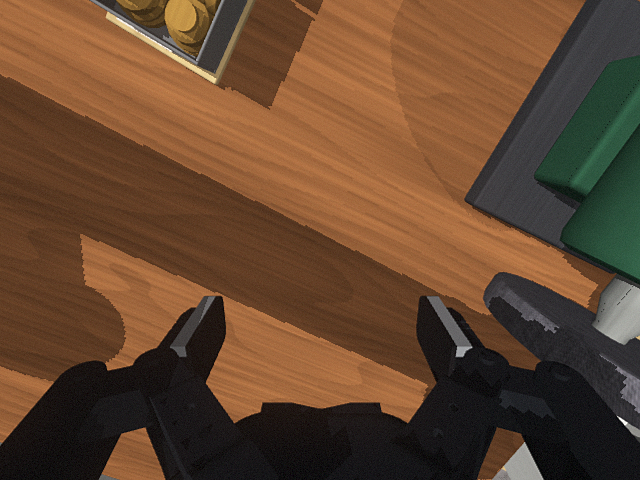

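The top view shows the red button at (238,269) and four brass shades at about (318,261), (312,206), (361,197) and (370,250). The bins run down from (455,215) holders to (451,249) rings to (449,284) caps. The blue look-alike is at (193,321). Only the shade at (318,261) has a dark hole. I'll enlarge it to confirm, and measure.

```bash
cat > h.py <<'E'
import numpy as np, cv2
from bench import imaging
def ray(cal,u,v):
    K=cal["K"];P=np.array(cal["pose"]);d=np.linalg.inv(K)@[u,v,1.0];d=np.array([d[0],-d[1],-d[2]])
    return P[:3,3],P[:3,:3]@d
def onz(cal,u,v,z):
    o,d=ray(cal,u,v);return o+d*(z-o[2])/d[2]
def proj(cal,p):
    P=np.array(cal["pose"]);c=P[:3,:3].T@(np.array(p)-P[:3,3]);w=np.array(cal["K"])@[c[0],-c[1],-c[2]];return w[:2]/w[2]
def tri(r):
    A=np.zeros((3,3));b=np.zeros(3)
    for o,d in r:
        d=d/np.linalg.norm(d);M=np.eye(3)-np.outer(d,d);A+=M;b+=M@o
    return np.linalg.solve(A,b)
E
python3 - <<'E'
from h import *
im=cv2.imread("pics/top0.png");t=imaging.get_calibration("top");s=imaging.get_calibration("scene")
hsv=cv2.cvtColor(im,cv2.COLOR_BGR2HSV);x,y,w,h=200,170,290,150
red=((hsv[...,0]<5)|(hsv[...,0]>174))&(hsv[...,1]>150)&(hsv[...,2]>100)
n,l,st,ce=cv2.connectedComponentsWithStats(red.astype(np.uint8))
for i in range(1,n):
    if st[i,4]>15: print("red",st[i],ce[i].round(1),onz(t,*ce[i],0.039).round(4))
dark=(hsv[...,2]<45).astype(np.uint8)
n,l,st,ce=cv2.connectedComponentsWithStats(dark[245:275,300:335])
for i in range(1,n):
    if st[i,4]>5: c=ce[i]+[300,245]; print("hole",st[i],c.round(1),onz(t,*c,0.155).round(4))
sc=cv2.imread("pics/scene0.png")
hs=cv2.cvtColor(sc,cv2.COLOR_BGR2HSV)
red=((hs[...,0]<5)|(hs[...,0]>174))&(hs[...,1]>150)&(hs[...,2]>100)
n,l,st,ce=cv2.connectedComponentsWithStats(red.astype(np.uint8))
for i in range(1,n):
    if st[i,4]>15: print("red scene",st[i],ce[i].round(1),onz(s,*ce[i],0.037).round(4))
for nm,p in dict(bare=(318,261),a=(314,200),b=(363,190),c=(371,248)).items(): print(nm,onz(t,*p,0.15 if nm=='bare' else .19).round(3))
# white/grey: bins: carrier corners by eye
for p in [(426,301),(467,303),(433,199),(474,201)]: print("carrier",onz(t,*p,.05).round(3))
cv2.imwrite("pics/c1.png",cv2.resize(im[170:310,200:400],None,fx=4,fy=4,interpolation=cv2.INTER_CUBIC))
cv2.imwrite("pics/c2.png",cv2.resize(im[190:310,415:485],None,fx=5,fy=5,interpolation=cv2.INTER_CUBIC)[:600])
cv2.imwrite("pics/c3.png",cv2.resize(sc[200:360,130:430],None,fx=2.6,fy=2.6,interpolation=cv2.INTER_CUBIC))
E
```

```text
red [267 153  31   8 173] [282.8 156.8] [0.7503 0.1798 0.039 ]
red [233 265   9   9  53] [237.3 269. ] [0.4051 0.3131 0.039 ]
red scene [378 226   8   5  31] [381.7 227.9] [0.4069 0.3162 0.037 ]
red scene [398 315  34  22 277] [414.5 325.4] [0.7709 0.1733 0.037 ]
bare [0.43  0.067 0.15 ]
a [0.597 0.08  0.19 ]
b [ 0.626 -0.056  0.19 ]
c [ 0.466 -0.078  0.19 ]
carrier [ 0.315 -0.255  0.05 ]
carrier [ 0.31  -0.377  0.05 ]
carrier [ 0.622 -0.278  0.05 ]
carrier [ 0.617 -0.402  0.05 ]
```

View pics/c1.png

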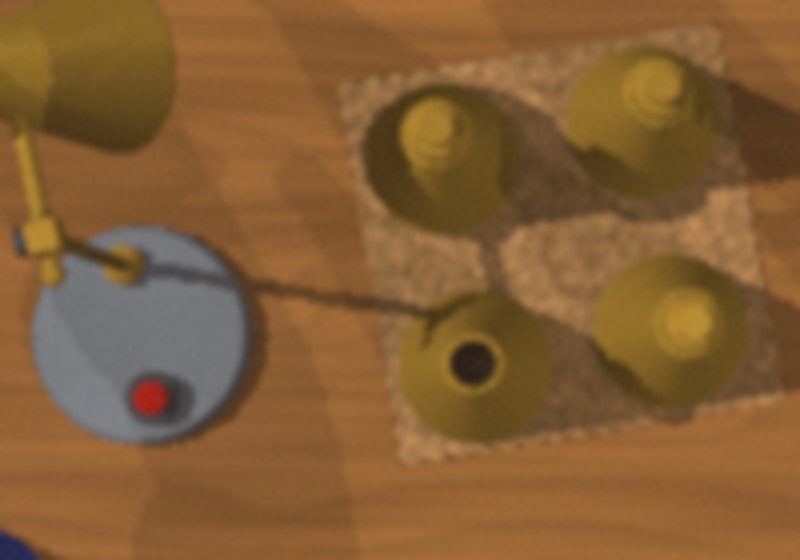

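View pics/c2.png

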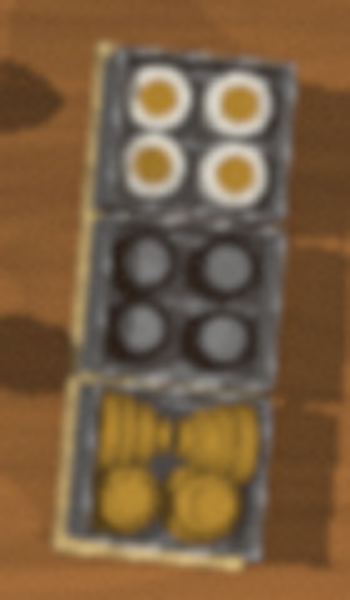

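View pics/c3.png

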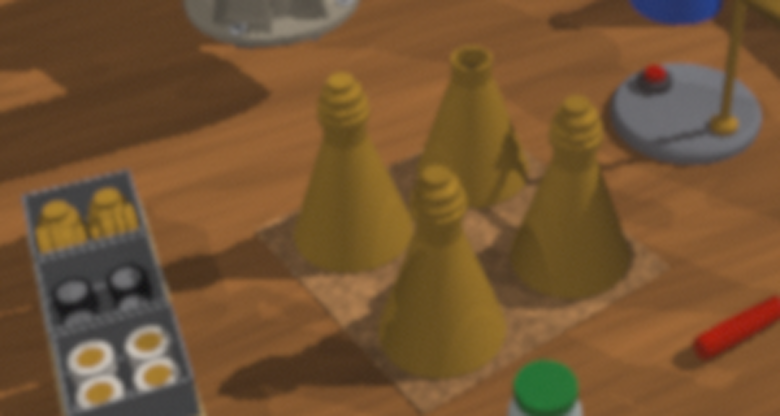

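The crop confirms it. The shade at (318,260.5) is the only one with an open, dark collar; the others carry caps. The caps bin is the one nearest the robot, centred at about (449.4,284). Next I compute its centre, a two-view check and the obstacles. In the meantime I start the move, shutting the fingers and going high.

Run:
```python
from h import *
t=imaging.get_calibration("top");s=imaging.get_calibration("scene")
print("hole",onz(t,318,260.5,.155).round(4), onz(s,311.2,221.9,.155).round(4), tri([ray(t,318,260.5),ray(s,311.2,221.9)]).round(4))
print("bin", onz(t,449.4,284,.06).round(4), [onz(t,415+a/5,190+b/5,.06).round(3) for a,b in [(90,380),(272,395),(258,560),(70,545)]])
# scene caps bin: rim corners in c3 crop
cs=[(25,193),(128,172),(147,247),(40,270)]
print([onz(s,130+a/2.6,200+b/2.6,.06).round(3) for a,b in cs])
print("post",onz(t,230.5,235.5,.02).round(3),"blue",onz(t,193,321,.08).round(3),onz(t,181,325,.15).round(3))
print("button",tri([ray(t,237.3,269),ray(s,381.7,227.9)]).round(4))
```

```text
hole [0.4311 0.0674 0.155 ] [0.4309 0.0715 0.155 ] [0.4319 0.069  0.1564]
bin [ 0.3664 -0.323   0.06  ] [array([ 0.419, -0.275,  0.06 ]), array([ 0.411, -0.383,  0.06 ]), array([ 0.314, -0.373,  0.06 ]), array([ 0.321, -0.262,  0.06 ])]
[array([ 0.316, -0.365,  0.06 ]), array([ 0.331, -0.266,  0.06 ]), array([ 0.447, -0.279,  0.06 ]), array([ 0.431, -0.376,  0.06 ])]
post [0.508 0.339 0.02 ] blue [0.252 0.433 0.08 ] [0.247 0.449 0.15 ]
button [0.4059 0.3148 0.0368]
```

Request:
servo_tool(
  plan=[
    {"travel": [0, 0, 1], "rot": [0, 0, 0]},
    {"travel": [0, 0, 1], "rot": [0, 0, 0]},
    {"travel": [0.5, 0.8, 0.25], "rot": [0, 0, 1]},
    {"travel": [0.5, 0.8, 0.25], "rot": [0, 0, 1]},
    {"travel": [0.5, 0.8, 0.25], "rot": [0, 0, 1]},
    {"travel": [0.5, 0.8, 0.25], "rot": [0, 0, 1]},
    {"travel": [0.5, 0.8, 0.25], "rot": [0, 0, 1]},
    {"travel": [0.5, 0.8, 0.25], "rot": [0, 0, 1]},
    {"travel": [0.5, 0.8, 0.25], "rot": [0, 0, 1]},
    {"travel": [0.5, 0.8, 0.25], "rot": [0, 0, 1]},
    {"travel": [0.5, 0.8, 0], "rot": [0, 0, 1]},
    {"travel": [0.5, 0.8, 0], "rot": [0, 0, 1]},
    {"travel": [0.5, 0.8, 0], "rot": [0, 0, 1]},
    {"travel": [0.5, 0.8, 0], "rot": [0, 0, 1]},
    {"travel": [0.5, 0.8, 0], "rot": [0, 0, 1]},
    {"travel": [0.5, 0.8, 0], "rot": [0, 0, 1]},
    {"travel": [0.5, 0.8, 0], "rot": [0, 0, 1]},
    {"travel": [0.5, 0.8, 0], "rot": [0, 0, 0]},
    {"travel": [0, 0, 0], "rot": [0, 0, 0]},
    {"travel": [0, 0, 0], "rot": [0, 0, 0]},
  ],
  hand=255,
  squeeze=40,
)

```text
t: 2.15
eef_pos: [0.4448, -0.2001, 0.3311]
tcp_rot: [177.6, 90.0, -172.1]
wrist_force: [-0.8, -0.6, 0.5]
width: -0.0001
```

Request:
servo_tool(
  plan=[
    {"travel": [-0.08, 1, 0]},
    {"travel": [-0.08, 1, 0]},
    {"travel": [-0.08, 1, 0]},
    {"travel": [-0.08, 1, 0]},
    {"travel": [-0.08, 1, 0]},
    {"travel": [-0.08, 1, 0]},
    {"travel": [-0.08, 1, 0]},
    {"travel": [-0.08, 1, 0]},
    {"travel": [-0.08, 1, 0]},
    {"travel": [-0.08, 1, 0]},
    {"travel": [-0.08, 1, 0]},
    {"travel": [-0.08, 1, 0]},
    {"travel": [-0.08, 1, 0]},
    {"travel": [-0.08, 1, 0]},
    {"travel": [-0.08, 1, 0]},
    {"travel": [-0.08, 1, 0]},
    {"travel": [-0.08, 1, 0]},
    {"travel": [-0.08, 1, 0]},
    {"travel": [-0.08, 1, 0]},
    {"travel": [0, 0.6, 0]},
  ],
)

```text
validation failed for argument at $.pl...
```

Request:
servo_tool(
  plan=[
    {"travel": [0, 0.5, -0.5]},
    {"travel": [0, 0.5, -1]},
    {"travel": [0, 0, -1]},
    {"travel": [0, 0, -1]},
    {"travel": [0, 0, -1]},
    {"travel": [0, 0, -1]},
    {"travel": [0, 0, 0]},
    {"travel": [0, 0, 0]},
  ],
)

```text
validation failed for argument at $.pl...
```

Run:
```python
from h import *
from bench import readout
w=imaging.get_calibration("wrist");im=imaging.get_image("wrist");cv2.imwrite("pics/w1.png",im[:,:,::-1])
h=cv2.cvtColor(im,cv2.COLOR_RGB2HSV)
m=((h[...,0]<6)|(h[...,0]>174))&(h[...,1]>150)&(h[...,2]>80)
n,l,st,ce=cv2.connectedComponentsWithStats(m.astype(np.uint8))
for i in range(1,n):
    if st[i,4]>40: print(st[i],ce[i].round(1),onz(w,*ce[i],.037).round(4))
print(readout.sense()["eef_pos"],readout.sense()["wrist_force"],w["pose"][:3,3])
im=imaging.get_image("scene");cv2.imwrite("pics/s1.png",im[:,:,::-1])
```

```text
[ 0.44460828 -0.20057665  0.33113982] [-1.19868251 -0.35454662  0.2126685 ] [ 0.43091094 -0.12242159  0.47392132]
```

View pics/w1.png

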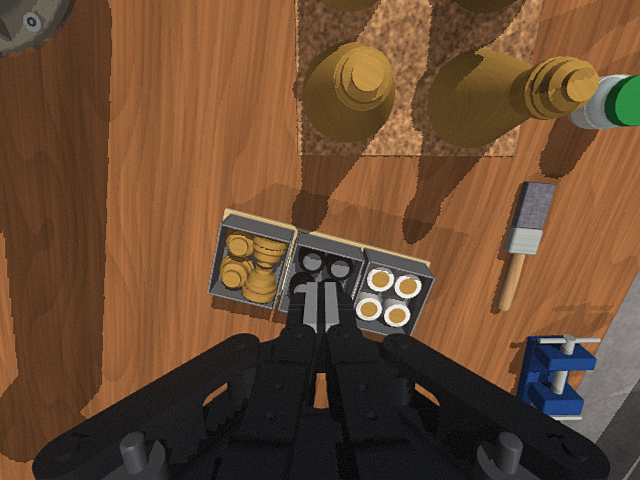

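View pics/s1.png

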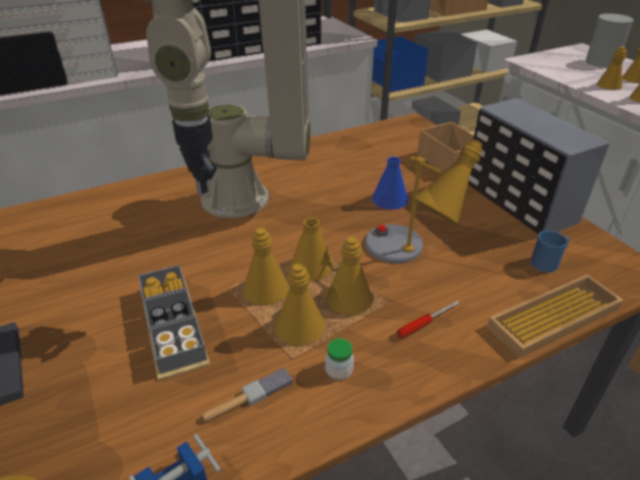

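Both calls were refused because rows need "rot", so nothing moved. The wrist picture shows the caps bin with rim corners near (218,214), (297,230), (281,307) and (209,293), which gives a second bin measurement. I'll resend the move.

Request:
servo_tool(
  plan=[
    {"travel": [-0.08, 1, 0], "rot": [0, 0, 0]},
    {"travel": [-0.08, 1, 0], "rot": [0, 0, 0]},
    {"travel": [-0.08, 1, 0], "rot": [0, 0, 0]},
    {"travel": [-0.08, 1, 0], "rot": [0, 0, 0]},
    {"travel": [-0.08, 1, 0], "rot": [0, 0, 0]},
    {"travel": [-0.08, 1, 0], "rot": [0, 0, 0]},
    {"travel": [-0.08, 1, 0], "rot": [0, 0, 0]},
    {"travel": [-0.08, 1, 0], "rot": [0, 0, 0]},
    {"travel": [-0.08, 1, 0], "rot": [0, 0, 0]},
    {"travel": [-0.08, 1, 0], "rot": [0, 0, 0]},
    {"travel": [-0.08, 1, 0], "rot": [0, 0, 0]},
    {"travel": [-0.08, 1, 0], "rot": [0, 0, 0]},
    {"travel": [-0.08, 1, 0], "rot": [0, 0, 0]},
    {"travel": [-0.08, 1, 0], "rot": [0, 0, 0]},
    {"travel": [-0.08, 1, 0], "rot": [0, 0, 0]},
    {"travel": [-0.08, 1, 0], "rot": [0, 0, 0]},
    {"travel": [-0.08, 1, 0], "rot": [0, 0, 0]},
    {"travel": [-0.08, 1, 0], "rot": [0, 0, 0]},
    {"travel": [-0.08, 1, 0], "rot": [0, 0, 0]},
    {"travel": [0, 0.6, 0], "rot": [0, 0, 0]},
  ],
)

```text
t: 4.25
eef_pos: [0.4071, 0.2903, 0.3312]
tcp_rot: [-120.8, 90.0, -110.6]
wrist_force: [0.8, 0.2, -0.1]
width: -0.0001
```

Request:
servo_tool(
  plan=[
    {"travel": [0, 0.5, -0.5], "rot": [0, 0, 0]},
    {"travel": [0, 0.5, -1], "rot": [0, 0, 0]},
    {"travel": [0, 0, -1], "rot": [0, 0, 0]},
    {"travel": [0, 0, -1], "rot": [0, 0, 0]},
    {"travel": [0, 0, -1], "rot": [0, 0, 0]},
    {"travel": [0, 0, -1], "rot": [0, 0, 0]},
    {"travel": [0, 0, 0], "rot": [0, 0, 0]},
    {"travel": [0, 0, 0], "rot": [0, 0, 0]},
  ],
)

```text
t: 5.05
eef_pos: [0.4067, 0.314, 0.1935]
tcp_rot: [-152.5, 89.9, -142.3]
wrist_force: [0.8, 0.3, 0.6]
width: -0.0003
```

Run:
```python
from h import *
from bench import readout
w=imaging.get_calibration("wrist");im=imaging.get_image("wrist");cv2.imwrite("pics/w2.png",im[:,:,::-1])
h=cv2.cvtColor(im,cv2.COLOR_RGB2HSV)
m=((h[...,0]<6)|(h[...,0]>174))&(h[...,1]>150)&(h[...,2]>80)
n,l,st,ce=cv2.connectedComponentsWithStats(m.astype(np.uint8))
for i in range(1,n):
    if st[i,4]>40: print(st[i],ce[i].round(1),onz(w,*ce[i],.037).round(4))
s=readout.sense();print(s["eef_pos"],s["wrist_force"],w["pose"][:3,3],s["t"])
im=imaging.get_image("scene");cv2.imwrite("pics/s2.png",im[:,:,::-1])
```

```text
[304 196  28  28 606] [317.5 209.5] [0.4031 0.3162 0.037 ]
[ 574  347   39   58 1242] [593.2 376.6] [0.7333 0.1844 0.037 ]
[0.4073237  0.31447086 0.19449829] [-0.34196015 -0.25313088 -0.37457407] [0.39305384 0.39179679 0.33623744] 5.1
```

View pics/w2.png

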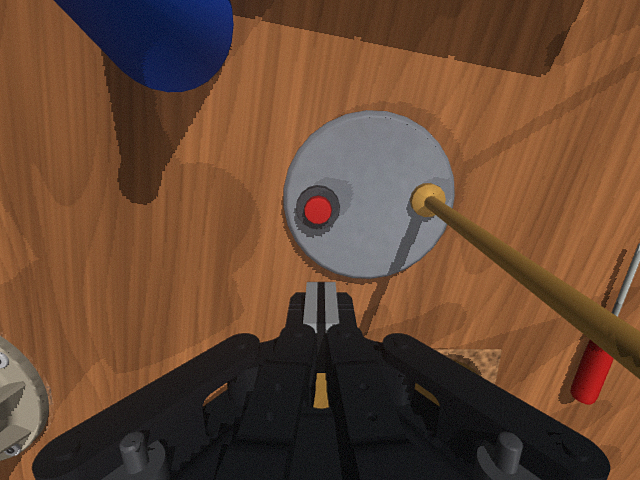

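View pics/s2.png

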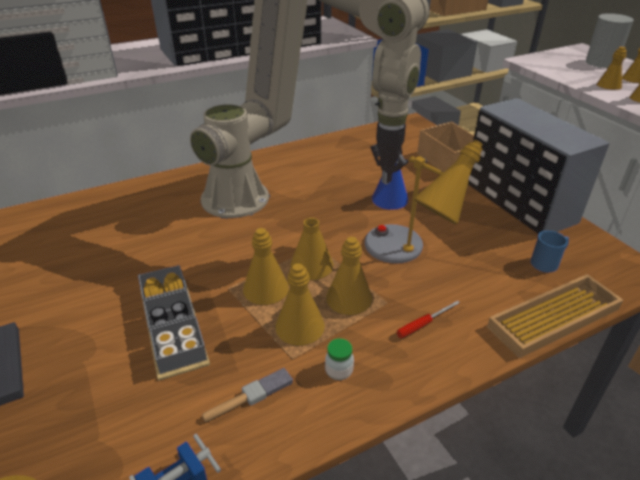

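The button is visible at (317.5,209.5) in the wrist view, at (0.403,0.316). All views agree within about 3 mm with the tool at (0.407,0.314). I'll lower onto it.

Request:
servo_tool(
  plan=[
    {"travel": [-0.08, 0, -1], "rot": [0, 0, 0]},
    {"travel": [0, 0, -1], "rot": [0, 0, 0]},
    {"travel": [0, 0, -1], "rot": [0, 0, 0]},
    {"travel": [0, 0, -1], "rot": [0, 0, 0]},
    {"travel": [0, 0, -1], "rot": [0, 0, 0]},
    {"travel": [0, 0, -0.8], "rot": [0, 0, 0]},
    {"travel": [0, 0, 0], "rot": [0, 0, 0]},
    {"travel": [0, 0, 0], "rot": [0, 0, 0]},
  ],
)

```text
t: 5.95
eef_pos: [0.4056, 0.315, 0.0499]
tcp_rot: [13.3, 89.9, 23.5]
wrist_force: [0.4, 0.5, 0.4]
width: -0.0
```

Request:
servo_tool(
  plan=[
    {"travel": [0, 0, -0.16], "rot": [0, 0, 0]},
    {"travel": [0, 0, -0.16], "rot": [0, 0, 0]},
    {"travel": [0, 0, -0.16], "rot": [0, 0, 0]},
    {"travel": [0, 0, -0.16], "rot": [0, 0, 0]},
    {"travel": [0, 0, 0], "rot": [0, 0, 0]},
    {"travel": [0, 0, 0], "rot": [0, 0, 0]},
  ],
)

```text
t: 6.55
eef_pos: [0.4056, 0.3151, 0.034]
tcp_rot: [16.0, 89.9, 26.2]
wrist_force: [-0.9, -0.7, 8.2]
width: 0.0002
```

8.2 N at z = 0.034, so it is past the 4 N that fully presses it. I'll go 1 mm deeper for margin, look at it, then let go.

Request:
servo_tool(
  plan=[
    {"travel": [0, 0, -0.04], "rot": [0, 0, 0]},
    {"travel": [0, 0, 0], "rot": [0, 0, 0]},
    {"travel": [0, 0, 0], "rot": [0, 0, 0]},
  ],
)

```text
t: 6.85
eef_pos: [0.4057, 0.3151, 0.0338]
tcp_rot: [14.4, 89.8, 24.6]
wrist_force: [-2.5, -2.3, 15.7]
width: 0.0002
```

Run:
```python
from h import *
a=cv2.imread("pics/s2.png");b=imaging.get_image("scene")[:,:,::-1];cv2.imwrite("pics/s3.png",b)
cv2.imwrite("pics/c4.png",np.hstack([cv2.resize(x[150:340,230:430],None,fx=2,fy=2) for x in (a,b)]))
```

```text
(no output)
```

View pics/c4.png

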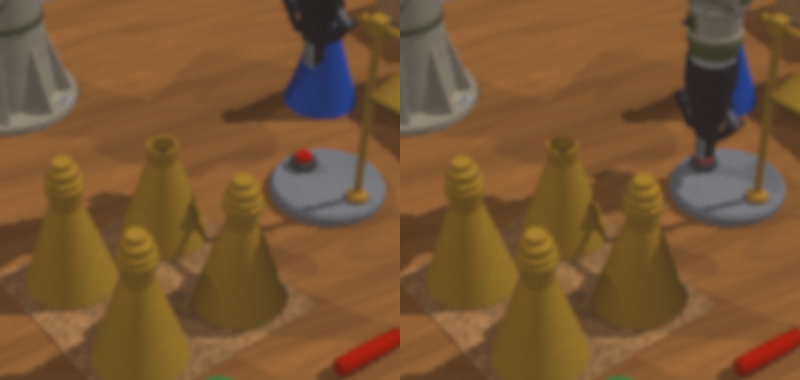

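The button is bottomed: force rose from 8 to 16 N over about 0.2 mm of travel, and the fingertip is on the red. Now I let go, rise and move over the bare shade.

Request:
servo_tool(
  plan=[
    {"travel": [0, 0, 0.5], "rot": [0, 0, 0]},
    {"travel": [0, 0, 1], "rot": [0, 0, 0]},
    {"travel": [0, 0, 1], "rot": [0, 0, 0]},
    {"travel": [0, 0, 1], "rot": [0, 0, 0]},
    {"travel": [0, 0, 1], "rot": [0, 0, 0]},
    {"travel": [0, 0, 1], "rot": [0, 0, 0]},
    {"travel": [0, 0, 1], "rot": [0, 0, 0]},
    {"travel": [0, 0, 1], "rot": [0, 0, 0]},
    {"travel": [0, 0, 1], "rot": [0, 0, 0]},
    {"travel": [0, 0, 1], "rot": [0, 0, 0]},
    {"travel": [0, 0, 0.5], "rot": [0, 0, 0]},
    {"travel": [0, 0, 0], "rot": [0, 0, 0]},
  ],
)

```text
t: 8.1
eef_pos: [0.4056, 0.3151, 0.2834]
tcp_rot: [18.2, 89.8, 28.4]
wrist_force: [1.0, 1.8, -0.5]
width: 0.0005
```

Request:
servo_tool(
  plan=[
    {"travel": [0.1, -1, 0], "rot": [0, 0, 0]},
    {"travel": [0.1, -1, 0], "rot": [0, 0, 0]},
    {"travel": [0.1, -1, 0], "rot": [0, 0, 0]},
    {"travel": [0.1, -1, 0], "rot": [0, 0, 0]},
    {"travel": [0.1, -1, 0], "rot": [0, 0, 0]},
    {"travel": [0.1, -1, 0], "rot": [0, 0, 0]},
    {"travel": [0.1, -1, 0], "rot": [0, 0, 0]},
    {"travel": [0.1, 0, 0], "rot": [0, 0, 0]},
    {"travel": [0, 0, 0], "rot": [0, 0, 0]},
  ],
)

```text
t: 9.0
eef_pos: [0.4246, 0.1394, 0.2806]
tcp_rot: [166.6, 89.9, 176.7]
wrist_force: [0.3, -0.1, -0.4]
width: 0.0002
```

Run:
```python
from h import *
from bench import readout
s=readout.sense();w=imaging.get_calibration("wrist");im=imaging.get_image("wrist")[:,:,::-1];cv2.imwrite("pics/w3.png",im)
print(s["eef_pos"],s["wrist_force"],s["t"]);print(proj(w,[.431,.069,.155]))
im=imaging.get_image("scene")[:,:,::-1];cv2.imwrite("pics/s4.png",im)
```

```text
[0.42458637 0.1393667  0.28060358] [ 0.32706968 -0.13573427 -0.39786711] 9.0
[314.01645035 296.90865222]
```

View pics/w3.png

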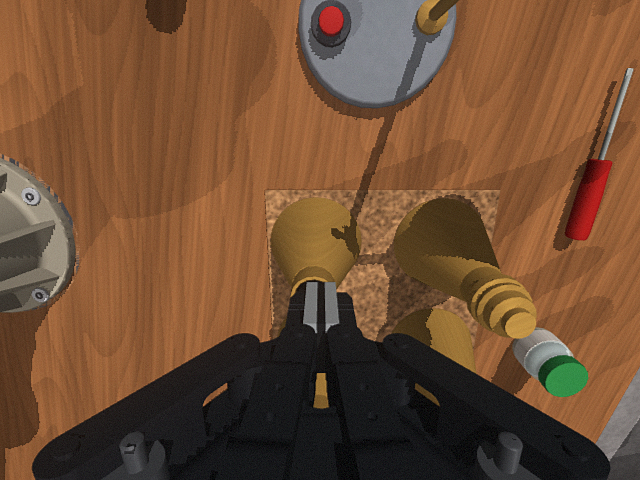

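View pics/s4.png

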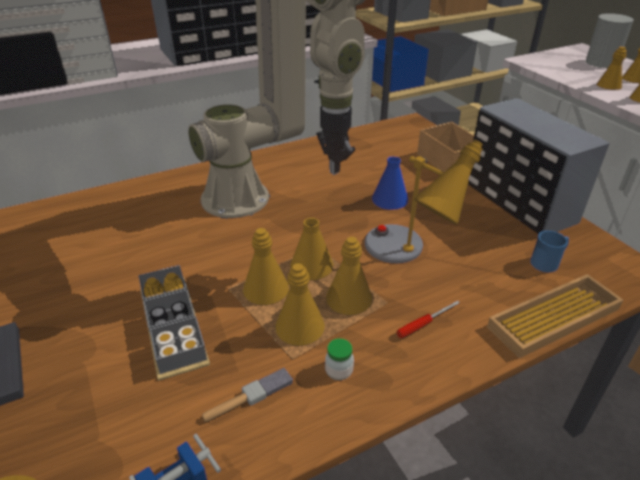

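The button is up again in both views: the red top is visible at (331,20) in the wrist view and (381,229) in the scene view. The collar's back rim at (311,278) agrees with the predicted centre (314,297). I'll go over it, descend and dwell.

Request:
servo_tool(
  plan=[
    {"travel": [0.1, -1, 0], "rot": [0, 0, 0]},
    {"travel": [0.1, -1, 0], "rot": [0, 0, 0]},
    {"travel": [0.05, -0.8, 0], "rot": [0, 0, 0]},
    {"travel": [0, 0, 0], "rot": [0, 0, 0]},
    {"travel": [0, 0, -1], "rot": [0, 0, 0]},
    {"travel": [0, 0, -1], "rot": [0, 0, 0]},
    {"travel": [0, 0, -1], "rot": [0, 0, 0]},
    {"travel": [0, 0, -0.5], "rot": [0, 0, 0]},
    {"travel": [0, 0, -0.4], "rot": [0, 0, 0]},
    {"travel": [0, 0, 0], "rot": [0, 0, 0]},
    {"travel": [0, 0, 0], "rot": [0, 0, 0]},
  ],
)

```text
t: 10.2
eef_pos: [0.4312, 0.0703, 0.1847]
tcp_rot: [10.5, 90.0, 20.7]
wrist_force: [-0.0, 0.1, -0.5]
width: -0.0003
```

Run:
```python
from h import *
im=imaging.get_image("scene")[:,:,::-1]
a=imaging.get_image("top")[:,:,::-1];cv2.imwrite("pics/c5.png",np.hstack([cv2.resize(im[150:300,230:380],(400,400)),cv2.resize(a[200:320,250:370],(400,400))]))
s=imaging.get_calibration("scene");print(proj(s,[.431,.069,.155]),proj(s,[.431,.069,.18]))
```

```text
[310.35911557 222.17232559] [310.26205327 214.31825222]
```

View pics/c5.png

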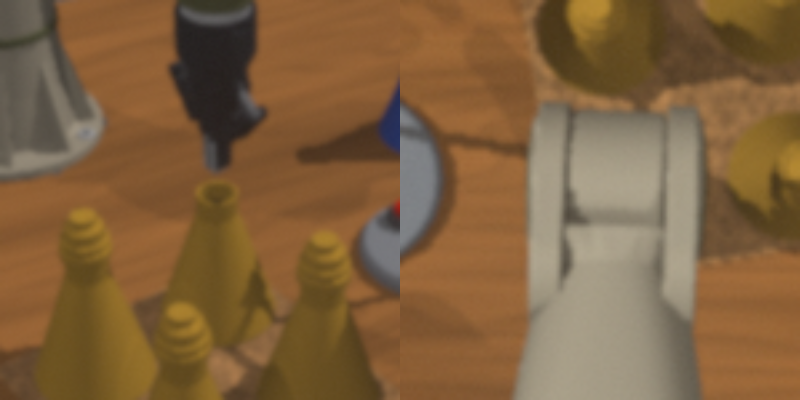

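The picture shows the shut fingertips at crop (217,170), directly above the open collar at (217,190) with a clear gap. I'll dwell 2.6 s.

Request:
servo_tool(
  plan=[
    {"travel": [0, 0, 0], "rot": [0, 0, 0]},
    {"travel": [0, 0, 0], "rot": [0, 0, 0]},
    {"travel": [0, 0, 0], "rot": [0, 0, 0]},
    {"travel": [0, 0, 0], "rot": [0, 0, 0]},
    {"travel": [0, 0, 0], "rot": [0, 0, 0]},
    {"travel": [0, 0, 0], "rot": [0, 0, 0]},
    {"travel": [0, 0, 0], "rot": [0, 0, 0]},
    {"travel": [0, 0, 0], "rot": [0, 0, 0]},
    {"travel": [0, 0, 0], "rot": [0, 0, 0]},
    {"travel": [0, 0, 0], "rot": [0, 0, 0]},
    {"travel": [0, 0, 0], "rot": [0, 0, 0]},
    {"travel": [0, 0, 0], "rot": [0, 0, 0]},
    {"travel": [0, 0, 0], "rot": [0, 0, 0]},
    {"travel": [0, 0, 0], "rot": [0, 0, 0]},
    {"travel": [0, 0, 0], "rot": [0, 0, 0]},
    {"travel": [0, 0, 0], "rot": [0, 0, 0]},
    {"travel": [0, 0, 0], "rot": [0, 0, 0]},
    {"travel": [0, 0, 0], "rot": [0, 0, 0]},
    {"travel": [0, 0, 0], "rot": [0, 0, 0]},
    {"travel": [0, 0, 0], "rot": [0, 0, 0]},
  ],
)

```text
t: 12.3
eef_pos: [0.4311, 0.0697, 0.1843]
tcp_rot: [-18.4, 90.0, -8.2]
wrist_force: [0.5, -0.6, -0.4]
width: 0.0001
```

Request:
servo_tool(
  plan=[
    {"travel": [0, 0, 0], "rot": [0, 0, 0]},
    {"travel": [0, 0, 0], "rot": [0, 0, 0]},
    {"travel": [0, 0, 0], "rot": [0, 0, 0]},
    {"travel": [0, 0, 0], "rot": [0, 0, 0]},
    {"travel": [0, 0, 0], "rot": [0, 0, 0]},
    {"travel": [0, 0, 0], "rot": [0, 0, 0]},
    {"travel": [0, 0, 1], "rot": [0, 0, 0]},
    {"travel": [0, 0, 1], "rot": [0, 0, 0]},
    {"travel": [0, 0, 1], "rot": [0, 0, 0]},
    {"travel": [0, 0, 1], "rot": [0, 0, 0]},
    {"travel": [0, 0, 1], "rot": [0, 0, 0]},
    {"travel": [0, 0, 1], "rot": [0, 0, 0]},
    {"travel": [0, 0, 0], "rot": [0, 0, 0]},
  ],
)

```text
t: 13.6
eef_pos: [0.4325, 0.0696, 0.3376]
tcp_rot: [-11.4, 89.7, -1.2]
wrist_force: [1.2, 0.4, 0.1]
width: -0.0004
```

Run:
```python
from h import *
from bench import readout
# bin centre from wrist view w1 (TCP .4446,-.2006,.3311): camera rotation same as now (no turning since)
w=dict(imaging.get_calibration("wrist"));P=np.array(w["pose"]).copy();print(readout.sense()["eef_pos"])
P[:3,3]=[.43091,-.12242,.47392];w["pose"]=P
c=[onz(w,*p,.06) for p in [(218,214),(297,230),(281,307),(209,293)]]
print(np.round(c,3),np.mean(c,0).round(4))
```

```text
[0.43248039 0.06964746 0.33755312]
[[ 0.324 -0.255  0.06 ]
 [ 0.426 -0.258  0.06 ]
 [ 0.422 -0.375  0.06 ]
 [ 0.321 -0.37   0.06 ]] [ 0.3733 -0.3147  0.06  ]
```

Dwell held about 2.4 s at z = 0.184, roughly 29 mm above the collar, with no contact force. The bin centre is (0.366,-0.323) from the top view and (0.373,-0.315) from the wrist view, so I'll use (0.370,-0.319). I travel high, then descend.

Request:
servo_tool(
  plan=[
    {"travel": [-0.16, -1, 0], "rot": [0, 0, 0]},
    {"travel": [-0.16, -1, 0], "rot": [0, 0, 0]},
    {"travel": [-0.16, -1, 0], "rot": [0, 0, 0]},
    {"travel": [-0.16, -1, 0], "rot": [0, 0, 0]},
    {"travel": [-0.16, -1, 0], "rot": [0, 0, 0]},
    {"travel": [-0.16, -1, 0], "rot": [0, 0, 0]},
    {"travel": [-0.16, -1, 0], "rot": [0, 0, 0]},
    {"travel": [-0.16, -1, 0], "rot": [0, 0, 0]},
    {"travel": [-0.16, -1, 0], "rot": [0, 0, 0]},
    {"travel": [-0.16, -1, 0], "rot": [0, 0, 0]},
    {"travel": [-0.16, -1, 0], "rot": [0, 0, 0]},
    {"travel": [-0.16, -1, 0], "rot": [0, 0, 0]},
    {"travel": [-0.16, -1, 0], "rot": [0, 0, 0]},
    {"travel": [-0.16, -1, 0], "rot": [0, 0, 0]},
    {"travel": [-0.16, -1, 0], "rot": [0, 0, 0]},
    {"travel": [-0.1, -0.5, 0], "rot": [0, 0, 0]},
    {"travel": [0, 0, 0], "rot": [0, 0, 0]},
    {"travel": [0, 0, 0], "rot": [0, 0, 0]},
  ],
)

```text
t: 15.4
eef_pos: [0.3684, -0.3172, 0.3339]
tcp_rot: [98.0, 89.9, 108.2]
wrist_force: [-0.0, -0.1, -0.2]
width: 0.0002
```

Request:
servo_tool(
  plan=[
    {"travel": [0, 0, -1], "rot": [0, 0, 0]},
    {"travel": [0, 0, -1], "rot": [0, 0, 0]},
    {"travel": [0, 0, -1], "rot": [0, 0, 0]},
    {"travel": [0, 0, -1], "rot": [0, 0, 0]},
    {"travel": [0, 0, -1], "rot": [0, 0, 0]},
    {"travel": [0, 0, -1], "rot": [0, 0, 0]},
    {"travel": [0, 0, 0], "rot": [0, 0, 0]},
    {"travel": [0, 0, 0], "rot": [0, 0, 0]},
  ],
)

```text
t: 16.2
eef_pos: [0.3687, -0.3168, 0.1848]
tcp_rot: [98.9, 90.0, 109.2]
wrist_force: [0.2, 0.4, 1.1]
width: -0.0
```

Run:
```python
from h import *
from bench import readout
s=readout.sense();w=imaging.get_calibration("wrist");im=imaging.get_image("wrist")[:,:,::-1];cv2.imwrite("pics/w4.png",im)
print(s["eef_pos"],s["wrist_force"],s["t"]);print(proj(w,[.37,-.319,.06]))
im=imaging.get_image("scene")[:,:,::-1];cv2.imwrite("pics/s5.png",im)
```

```text
[ 0.36867665 -0.31677631  0.18481834] [0.24058472 0.38501361 1.10193119] 16.2
[321.65934835 225.09474047]
```

View pics/w4.png

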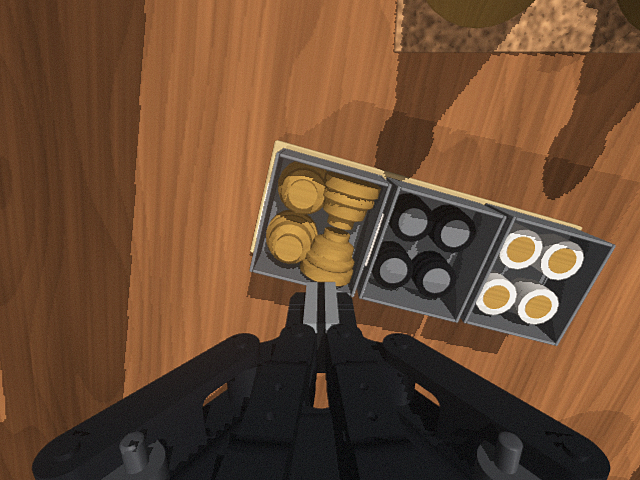

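View pics/s5.png

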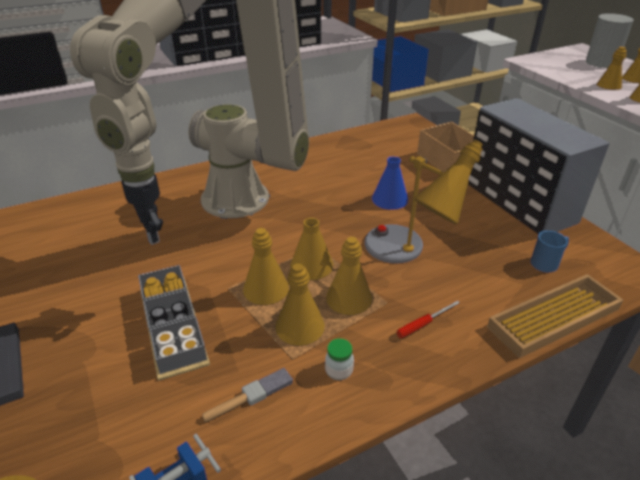

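The bin rim corners at (282,150), (389,182), (354,296) and (252,270) give a centre of about (319,225), against the predicted (322,225). The target is good to a few mm, so I make the final descent.

Request:
servo_tool(
  plan=[
    {"travel": [0, 0, -1], "rot": [0, 0, 0]},
    {"travel": [0, 0, -1], "rot": [0, 0, 0]},
    {"travel": [0, 0, -1], "rot": [0, 0, 0]},
    {"travel": [0, 0, -0.4], "rot": [0, 0, 0]},
    {"travel": [0, 0, -0.3], "rot": [0, 0, 0]},
    {"travel": [0, 0, 0], "rot": [0, 0, 0]},
    {"travel": [0, 0, 0], "rot": [0, 0, 0]},
    {"travel": [0, 0, 0], "rot": [0, 0, 0]},
  ],
)

```text
t: 17.1
eef_pos: [0.3692, -0.3185, 0.093]
tcp_rot: [-57.0, 89.9, -46.8]
wrist_force: [-0.8, 0.3, 0.9]
width: -0.0004
```

Run:
```python
from h import *
from bench import readout
im=imaging.get_image("scene")[:,:,::-1];s=readout.sense()
a=cv2.imread("pics/scene0.png")
cv2.imwrite("pics/c6.png",cv2.resize(im[180:380,100:440],None,fx=2.3,fy=2.3))
d=cv2.absdiff(a,im).max(2)
print("diff shades/lamp/bystanders",(d[225:345,240:470]>60).sum(),(d[345:420,200:360]>60).sum())
print(s["eef_pos"],s["wrist_force"],s["t"],abs(s["joint_vel"]).max())
```

```text
diff shades/lamp/bystanders 0 0
[ 0.36911058 -0.31843743  0.09285525] [0.01548733 0.10809874 0.16406799] 17.15 0.31580305003511244
```

View pics/c6.png

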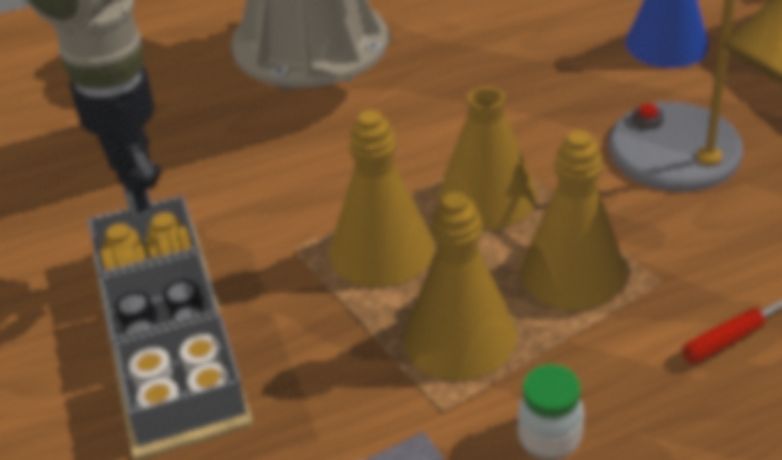

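The tips are about 33 mm above the bin mouth with nothing touched. The shades, lamp and bystanders are unchanged from the first picture, and the button is up. I hand it in.

```bash
python3 -c "
from bench import robot,readout
print(robot.job_done());print(readout.sense()['eef_pos'])"
```

```text
the job is handed in; nothing more can be done
None
the job is handed in; nothing more can be done
```

I pressed and released the lamp's button, pointed at the bare shade, and handed the job in while pointing at the bin of brass caps. `job_done()` gives no verdict, so these are my own readings.

- **Button:** I pressed it with the shut fingertips until it bottomed out at z ≈ 0.034 m and about 16 N. Pictures afterwards showed it up again.
- **Bare shade:** I held the fingertips about 29 mm above its open collar for about 2.4 s. The measured sideways offset was about 1–2 mm, and the wrist force showed no contact.
- **Caps bin:** I crossed the other shades with the tips at about 0.33 m and stopped with the tips about 33 mm above the middle of the bin's mouth (grasp point about 52 mm above).

At t = 17.2 s of the 54 s, the wrist force was near zero. The scene camera showed no change in the shades, lamp base, jar, screwdriver or brush since the start.

- **Disagreements:** The top and wrist views put the bin's centre about 10 mm apart, so I used the mean. A closer wrist picture then matched that to within a few pixels. My scene-view estimate of the bin was about 15 mm farther out in x than the top view, and I left it out. The views of the button agreed within about 3 mm.
- **Refused calls:** Two move calls were refused because their rows lacked "rot"; nothing moved, and I resent them.

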